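Unpack the putter heads for finishing

TASK

Clear the two separator plates off the heads and stack them, one on the other in either order, in one neat pile centred and square on the green board, long sides along its long sides. Set each of the three blade putter heads down gently, flat inside its own tray: the brass head in the yellow tray, the black head in the blue tray, the bright steel head in the red tray. Leave the round copper mallet head where it lies.

Things in the scene. Friction and masses are not known exactly. Their poses are not given: they have to be found in the camera images.
- brass_head: blade putter head of golden brass, a bar 25 mm wide, 112 mm long, 25 mm high, with its flat underside down; origin at the centre of the underside, body x across the 25 mm width, y along the length, z up. Loose, 0.4 to 0.6 kg. Starts flat on the bench; a separator plate may lie on it, the head's two ends showing beyond the plate
- black_head: the same blade putter head in black-oxide steel (25 x 112 x 25 mm), with its flat underside down; origin at the centre of the underside, body x across the 25 mm width, y along the length, z up. Loose, 0.4 to 0.6 kg. Starts flat on the bench; a separator plate may lie on it, the head's two ends showing beyond the plate
- steel_head: the same blade putter head in bright bare steel, silver-grey (25 x 112 x 25 mm), with its flat underside down; origin at the centre of the underside, body x across the 25 mm width, y along the length, z up. Loose, 0.4 to 0.6 kg. Starts flat on the bench; a separator plate may lie on it, the head's two ends showing beyond the plate
- mallet_head: round copper-coloured mallet putter head, a disc 92 mm across and 25 mm high, with a white sight line; origin at the centre of the underside. Loose, about 0.6 kg. Not part of the job, but a separator plate may lie on it, and that plate is to be cleared like any other
- white_plate: white plastic rigid separator plate, 56 mm (its x) by 70 mm (its y) by 10 mm thick; origin at the centre of its underside. Loose, about 55 g. Starts lying flat on top of one of the four heads, centred to about 5 mm but turned by anything up to 50 degrees against it, its underside 25 mm above the bench
- violet_plate: violet plastic rigid separator plate, 56 mm (its x) by 70 mm (its y) by 10 mm thick; origin at the centre of its underside. Loose, about 55 g. Starts lying flat on top of one of the four heads, centred to about 5 mm but turned by anything up to 50 degrees against it, its underside 25 mm above the bench
- yellow_tray: yellow shallow open plastic tray fixed to the bench, 53 mm (its x) by 140 mm (its y) outside, 45 by 132 mm inside, floor 4 mm thick, rim top 12 mm above the bench; origin at the centre of the underside, on the bench
- blue_tray: blue shallow open plastic tray fixed to the bench, 53 mm (its x) by 140 mm (its y) outside, 45 by 132 mm inside, floor 4 mm thick, rim top 12 mm above the bench; origin at the centre of the underside, on the bench
- red_tray: red shallow open plastic tray fixed to the bench, 53 mm (its x) by 140 mm (its y) outside, 45 by 132 mm inside, floor 4 mm thick, rim top 12 mm above the bench; origin at the centre of the underside, on the bench
- green_board: flat green board without rim, fixed to the bench, 86 mm (its x) by 100 mm (its y) by 4 mm thick; origin at the centre of the underside, on the bench

How it is judged:
By the outcome, as a careful person would: the job done as asked, in the order asked, and still so for the second after the job is handed in, with the robot touching nothing.
It also fails if it takes over 141 s, if anything falls off the work surface, if the arm or the gripper's body presses on something with over 40 N, if the wrist force passes 120 N, or if a joint passes its speed limit or range.

ROBOT

A 6-joint arm with a two-finger parallel gripper is mounted at the origin on the work surface. World frame = base frame: x ahead of the robot, y to its left, z up, the work surface at z = 0. Lengths are in mm, angles in rad, forces in N, time in s.
With the tool pointing down it reaches from about 325 to 775 mm from the base axis. Payload 9.3 kg.
Tool frame: the origin (TCP) lies on the mounting face of the last link; the fingertips stand 173 mm ahead of it and the grasp point (between the pads) lies 155 mm ahead of it; z points along the fingers, y is the line along which they close (so a half turn about z gives the same grasp; the last joint's range is limited). The gripper opens to 85 mm and grips with 20 to 120 N. Pads are 22 mm wide; open, the fingers measure 114 mm over their backs; the gripper's body (76 mm by 85 mm) begins 54 mm behind the grasp point. The pads swing forward as they close: fully open they stand 13 mm farther back than shut.
Start: joints at [-1.326, 0.259, 0.021, 1.334, 0, 1.418], TCP at [213.058, -507.054, 404.679] pointing down, gripper open.
Joint ranges: [-3.04, 3.04], [-0.91, 1.82], [-1.04, 1.36], [-1.92, 1.95], [-1.52, 1.45], [-3.14, 3.14]. Speed limits (rad/s): [2.22, 2.22, 2.79, 3.14, 3.14, 3.14].

INTERFACE

Orientations are given as [roll, pitch, yaw] about the fixed x, y, z axes, in that order (R = Rz(yaw) Ry(pitch) Rx(roll)).
In Python, from workcell import telemetry, vision, job gives the robot as it stands.
- The arm moves only by the tool drive_tool, never from a script. Its argument "series" is a list of rows, each a list of 3 entries, a list of its own where there are three numbers: the finger opening in cm, from 0 to 8.54, then the shift along the tool's x, y, z in cm, then the turn about the tool's z in rad. A call has 1 to 10 rows; each row is the pose to reach, as a shift and turn from the pose commanded when the call began, along the tool's axes at that moment; what a row does not reach only later rows make up. A row lasts 1/12 s, in which the tool goes at most 41.7 mm and 7.16 degrees, less where a joint would pass 70% of its speed; a pose out of reach is approached as far as the arm can. A call with a gripper value outside its range is refused whole. The fingers move at their own pace and stop on an object; the grip force is fixed at half the most. Time passes only in rows, so rows that repeat a pose let the fingers close. It gives the time, the measured TCP pose, the force, the opening and the grip force at its end, in the units of the state.
- telemetry.get_obs(): the state, without advancing time (a new reading comes with each control period).
- vision.get_image(name): name is "scene" or "side" or "wrist"; returns the picture (384x512x3 uint8, red, green, blue); there is no depth.
- vision.get_calibration(name): a dict with "camera_matrix" (3x3 intrinsics, pixels), "rvec" (rotation vector, rad) and "tvec" (3), from world to camera coordinates, as OpenCV has them. Camera axes: x right, y down, z forward; pixel columns grow to the right and rows downward; lengths in mm; the calibration is good to about 2 mm. The wrist camera is an equidistant fisheye: a pixel r from the principal point sees the ray r / f radians off the axis. A picture is of the moment at which its call begins: read the wrist's pose just before it. get_calibration takes no time and is no camera call; for the wrist camera it gives the pose at the moment of the call.
- job.hand_in(): hands the job in; it is judged then, once.
The state is a dict: "clock": time; "joint_pos": joint angles; "qvel": joint speeds; "joint_efforts": joint torques, N m; "ee_pos": TCP position; "tcp_rot": TCP orientation; "wrist_force": force on the tool from outside, world axes, zero at the start; "torque": the same for the moment, N m; "width": finger opening in mm; "grasp_force": force on a finger pad.
Only numpy, scipy, OpenCV 4.12 (cv2) and the standard library are available. Lean on these libraries where they do the work, as an engineer would, in place of code of your own. Each camera call takes 0.05 s, during which the arm holds its last target. There are 200 camera calls.

## Working session

There is one attempt and no reset: what is moved stays moved. The work goes in short steps, Python scripts to look and compute and a tool call to move; the robot and the scene stay as the last step left them, time stands still between calls to the robot, and variables do not carry over. Pictures are saved under pics/ and viewed, at most 14 in all, crops included, and the job is handed in when it is done.

Besides the shell and the picture viewer there is one more tool, called after "Call:" as name(argument=value, ...), one argument or row to a line, values as JSON. drive_tool: Moves the arm, as the interface text tells. Its arguments: {"type":"object","properties":{"series":{"type":"array"}},"required":["series"]}

```bash
ls; mkdir -p pics; python3 - <<'E'
from workcell import telemetry, vision
import cv2
o=telemetry.get_obs()
for k in('clock','joint_pos','ee_pos','tcp_rot','width'):print(k,o[k])
for n in('scene','side','wrist'):
    im=vision.get_image(n); c=vision.get_calibration(n)
    print(n,c)
    cv2.imwrite(f'pics/{n}0.png',cv2.cvtColor(im,cv2.COLOR_RGB2BGR))
    if n!='wrist': cv2.imwrite(f'pics/{n}0b.png',cv2.resize(cv2.cvtColor(im,cv2.COLOR_RGB2BGR),(800,600),interpolation=cv2.INTER_CUBIC))
E
```

```text
pics
clock 0.0
joint_pos [-1.32559631e+00  2.59215274e-01  2.07244588e-02  1.33367888e+00
  1.23501684e-05  1.41818540e+00]
ee_pos [ 213.0495954  -507.00448724  404.0387752 ]
tcp_rot [-3.14023713e+00 -2.20984253e-04  3.97810793e-01]
width 85.29195342712254
scene {'camera_matrix': array([[472.96343514,   0.        , 255.76998796],
       [  0.        , 472.96343514, 188.75250578],
       [  0.        ,   0.        ,   1.        ]]), 'rvec': array([ 1.71873789,  1.81578815, -0.78123606]), 'tvec': array([  49.04140291, -316.46279548, 1574.22046576])}
side {'camera_matrix': array([[374.17466768,   0.        , 257.6135318 ],
       [  0.        , 374.17466768, 189.61206493],
       [  0.        ,   0.        ,   1.        ]]), 'rvec': array([ 0.78950575, -2.41280514,  1.32964063]), 'tvec': array([437.4078152 , 207.91105783, 687.1001486 ])}
wrist {'camera_matrix': array([[297.31863964,   0.        , 257.78497035],
       [  0.        , 297.31863964, 192.32023494],
       [  0.        ,   0.        ,   1.        ]]), 'rvec': array([-2.37911336,  1.58150969,  0.26396143]), 'tvec': array([-549.88856839,  -41.04937494,  380.99268219])}
```

View pics/scene0b.png

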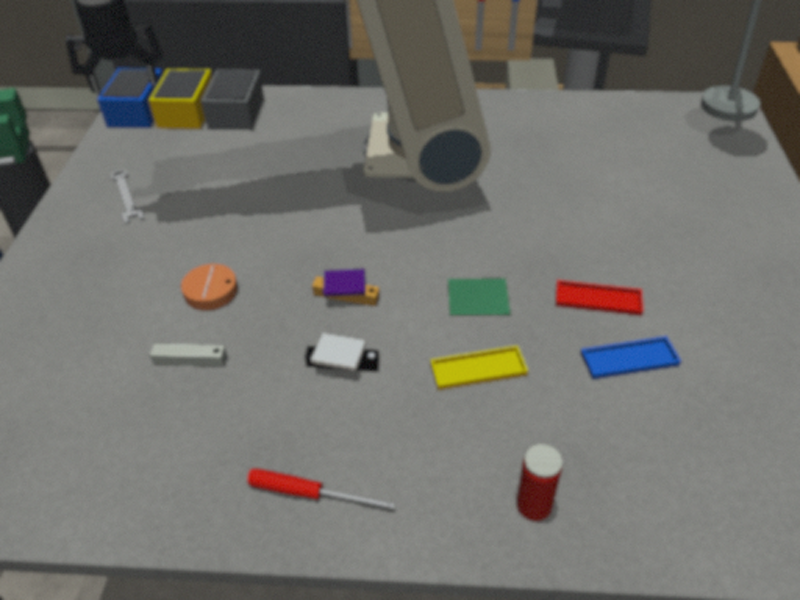

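View pics/side0b.png

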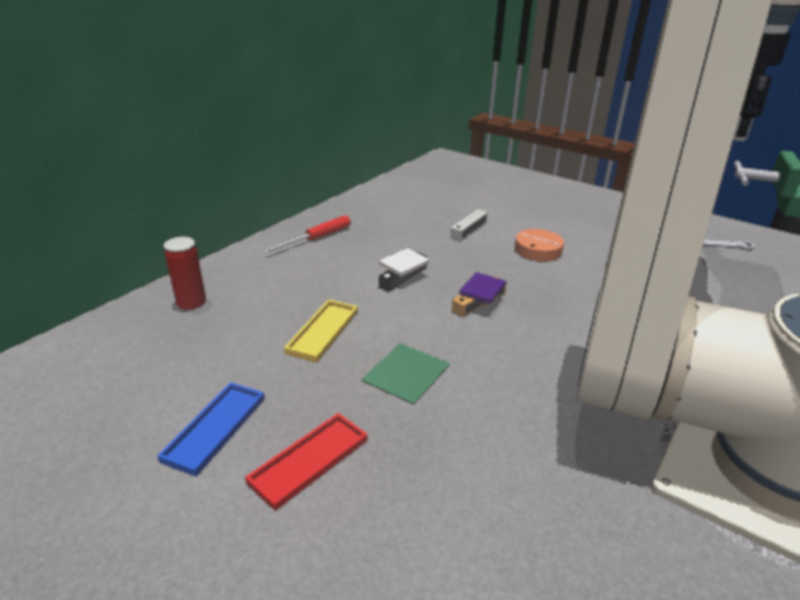

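View pics/wrist0.png

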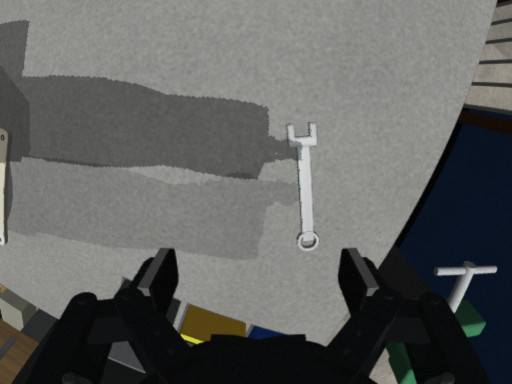

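Scene and side views agree. The violet plate is on the brass head (scene800 ≈ 345,285) and the white plate on the black head (≈ 340,355). Steel (≈ 188,353) and mallet (≈ 210,287) are free. The trays and board are on the right: board ≈ (478,297), yellow (478,367), red (600,298), blue (630,357). The wrist view doesn't reach the objects yet.

```bash
cat > h.py <<'E'
import numpy as np, cv2
from scipy.spatial.transform import Rotation as R
from workcell import telemetry, vision
def unproj(px,z,c,fish=False):
    K=c['camera_matrix']; px=np.asarray(px,float).reshape(-1,1,2)
    n=cv2.fisheye.undistortPoints(px,K,np.zeros(4)) if fish else cv2.undistortPoints(px,K,None)
    n=n.reshape(-1,2); r=np.c_[n,np.ones(len(n))]
    M=cv2.Rodrigues(c['rvec'])[0]; C=-M.T@c['tvec']; d=r@M
    return (C+d*((z-C[2])/d[:,2])[:,None])[:,:2]
def proj(P,c,fish=False):
    P=np.asarray(P,float).reshape(-1,1,3)
    f=cv2.fisheye.projectPoints if fish else cv2.projectPoints
    return f(P,c['rvec'],c['tvec'],c['camera_matrix'],np.zeros(4))[0].reshape(-1,2)
def move(x,y,z,yaw,o=None):
    """shift (cm, tool axes) and turn about tool z to bring TCP to x,y,z with tool-x heading yaw"""
    o=o or telemetry.get_obs(); Rt=R.from_euler('xyz',o['tcp_rot'])
    s=Rt.inv().apply(np.array([x,y,z])-o['ee_pos'])/10
    t=-((yaw-o['tcp_rot'][2]+np.pi)%(2*np.pi)-np.pi)
    return s.round(2),round(t,3)
E
python3 - <<'E'
from h import *
c=vision.get_calibration('scene')
s=512/800
for n,p,z in [('violet',(345,283),35),('white',(339,352),35),('steel',(188,352),25),('mallet',(209,283),25),('board',(478,297),4),('yel',(478,367),10),('red',(600,298),10),('blue',(630,357),10)]:
    print(n,unproj([np.array(p)*s],z,c).round())
o=telemetry.get_obs();w=vision.get_calibration('wrist')
M=cv2.Rodrigues(w['rvec'])[0];C=-M.T@w['tvec'];Rt=R.from_euler('xyz',o['tcp_rot'])
print('cam in tool',Rt.inv().apply(C-o['ee_pos']),'axes in tool',Rt.inv().apply(M))
print(move(480,-150,430,np.pi/2),move(480,-150,430,-np.pi/2), move(480,-150,430,0))
E
```

```text
violet [[ 464. -110.]]
white [[ 615. -102.]]
steel [[ 617. -336.]]
mallet [[ 463. -342.]]
board [[456. 112.]]
yel [[614. 109.]]
red [[456. 313.]]
blue [[583. 342.]]
cam in tool [83.83413711  0.4949842  31.1544244 ] axes in tool [[-5.62866099e-04  9.99999750e-01  4.28755244e-04]
 [-9.46404946e-01 -3.94219033e-04 -3.22982232e-01]
 [-3.22981983e-01 -5.87571833e-04  9.46404931e-01]]
(array([ 38.44, -22.58,  -2.55]), np.float64(-1.173)) (array([ 38.44, -22.58,  -2.55]), np.float64(1.969)) (array([ 38.44, -22.58,  -2.55]), np.float64(0.398))
```

Call:
drive_tool(
  series=[
    [8.5,[38.5,-15,0],0.398],
    [8.5,[38.5,-15,0],0.398],
    [8.5,[38.5,-15,0],0.398],
    [8.5,[38.5,-15,0],0.398],
    [8.5,[38.5,-15,0],0.398],
    [8.5,[38.5,-15,0],0.398],
    [8.5,[38.5,-15,0],0.398],
    [8.5,[38.5,-15,0],0.398],
    [8.5,[38.5,-15,0],0.398],
    [8.5,[38.5,-15,0],0.398],
  ],
)

```text
clock: 0.98
ee_pos: [507.2, -221.4, 404.6]
tcp_rot: [-3.142, 0.0, -0.0]
wrist_force: [1.0, -1.1, 0.2]
width: 85.0
grasp_force: 0.0
```

Call:
drive_tool(
  series=[
    [8.5,[0,0,0],0],
    [8.5,[0,0,0],0],
    [8.5,[0,0,0],0],
    [8.5,[0,0,0],0],
  ],
)

```text
clock: 1.32
ee_pos: [505.6, -223.9, 404.6]
tcp_rot: [3.142, 0.0, -0.001]
wrist_force: [0.3, 1.1, 0.2]
width: 84.7
grasp_force: 0.0
```

```bash
python3 - <<'E'
from h import *
import pickle
o=telemetry.get_obs();c=vision.get_calibration('wrist');im=vision.get_image('wrist')
pickle.dump((c,im),open('w1.pkl','wb'));print(o['ee_pos'],o['tcp_rot'],np.abs(o['qvel']).max(),o['joint_pos'])
cv2.imwrite('pics/w1.png',cv2.resize(im[...,::-1],(800,600),interpolation=cv2.INTER_CUBIC))
E
```

```text
[ 505.58282249 -223.94849285  404.56532014] [ 3.14157878e+00  4.20417371e-04 -1.15240543e-03] 0.01600023582175736 [-5.68691675e-01  2.63857259e-01  2.84832785e-02  1.33576940e+00
 -2.37694396e-04  2.57405342e+00]
```

View pics/w1.png

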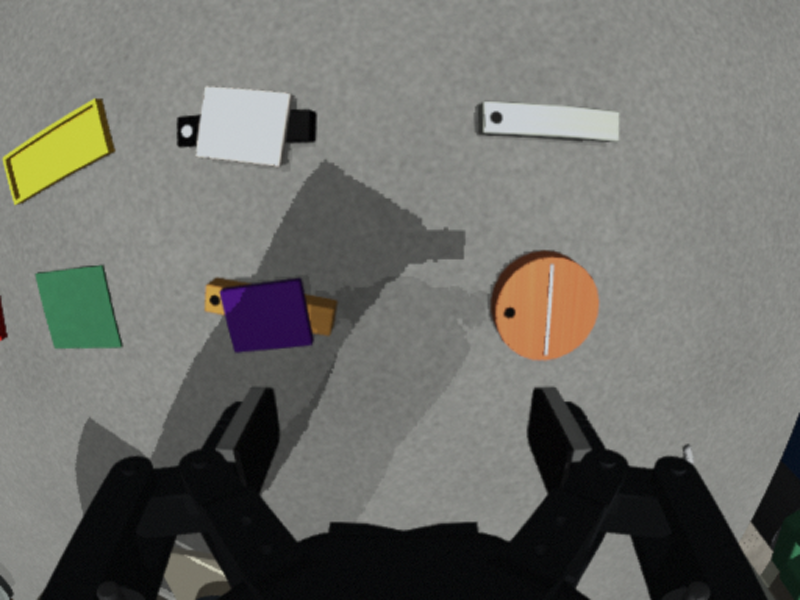

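The wrist view at 800 px shows the white plate (corners ≈ 205,87 / 292,94 / 282,166 / 196,157) on black and violet (221,288 / 302,279 / 313,344 / 234,352) on brass. Steel runs from 483,102 to 619,140. I'll enlarge it to get accurate corners.

```bash
python3 - <<'E'
import pickle,cv2,numpy as np
c,im=pickle.load(open('w1.pkl','rb'));im=im[...,::-1]
r=lambda a:cv2.resize(a,None,fx=4,fy=4,interpolation=cv2.INTER_CUBIC)
A=r(im[50:110,110:210]);B=r(im[172:232,125:225]);D=r(im[55:100,300:400])
out=np.zeros((480,800,3),np.uint8);out[:240,:400]=A;out[240:,:400]=B;out[:180,400:]=D
cv2.imwrite('pics/w1c.png',out)
E
```

```text
(no output)
```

View pics/w1c.png

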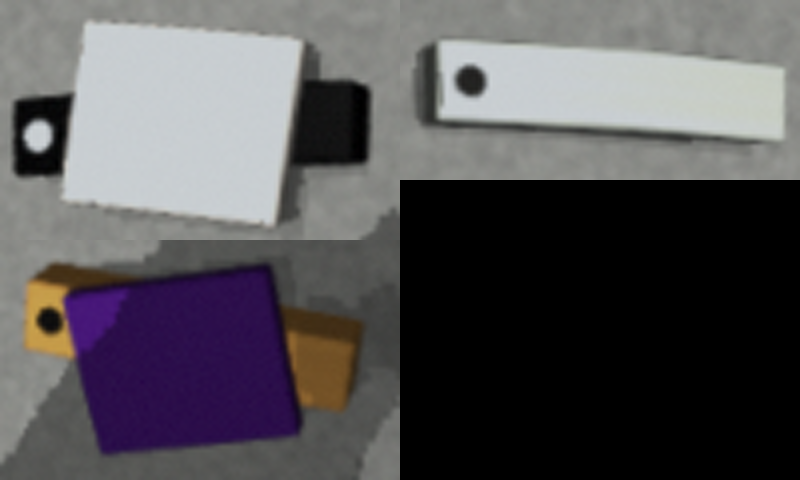

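```bash
cat >> h.py <<'E'
from scipy.optimize import least_squares
def fit(px,wx,wy,z,c,fish=True):
    """pose x,y,th of rectangle top (wx along its x, wy along y); px order: (+x+y),(+x-y),(-x-y),(-x+y)"""
    q=np.array([[1,1],[1,-1],[-1,-1],[-1,1]])*[wx/2,wy/2]; px=np.asarray(px,float)
    g=unproj(px,z,c,fish).mean(0)
    def f(p):
        C,S=np.cos(p[2]),np.sin(p[2]); P=q@np.array([[C,S],[-S,C]])+p[:2]
        return (proj(np.c_[P,np.full(4,z)],c,fish)-px).ravel()
    r=least_squares(f,[*g,0.]); return r.x.round(3),r.fun.round(1)
E
python3 - <<'E'
from h import *
import pickle
c,im=pickle.load(open('w1.pkl','rb'))
n=lambda p,o:(np.array(p)+.5)/4-.5+o
for k,p,o,d in [('white',[(86,22),(304,40),(274,224),(63,200)],(110,50),(56,70,35)),
 ('violet',[(66,55),(268,26),(300,192),(103,214)],(125,172),(56,70,35)),
 ('steel',[(38,41),(384,68),(384,139),(38,122)],(300,55),(25,112,25)),
 ('black',[(14,98),(352,83),(352,163),(16,176)],(110,50),(25,112,25)),
 ('brass',[(28,40),(357,102-20),(345,170),(24,107)],(125,172),(25,112,25))]:
    print(k,*fit(n(p,o),*d,c))
E
```

```text
white [ 6.11895e+02 -1.04010e+02 -1.80000e-01] [-0.6 -0.8  0.6 -0.8  0.7  1.  -0.9  0.6]
violet [ 4.60266e+02 -1.13573e+02  1.22000e-01] [-1.3 -0.4  0.4 -0.2  1.   0.6 -0.2  0.2]
steel [ 6.14533e+02 -3.38859e+02  1.90000e-02] [-0.7 -0.4  0.8 -1.   0.6  1.  -0.5  0.4]
black [ 6.10395e+02 -9.94690e+01 -4.60000e-02] [-0.8 -0.   1.2 -0.5  0.6  0.5 -1.3  0.1]
brass [ 4.64851e+02 -1.11810e+02 -1.62000e-01] [-0.9 -0.6  0.   2.   0.9 -1.8 -0.2  0.5]
```

Call:
drive_tool(
  series=[
    [8.5,[0,-41,0],0],
    [8.5,[0,-41,0],0],
    [8.5,[0,-41,0],0],
    [8.5,[0,-41,0],0],
    [8.5,[0,-41,0],0],
    [8.5,[0,-41,0],0],
    [8.5,[0,-41,0],0],
    [8.5,[0,-41,0],0],
    [8.5,[0,-41,0],0],
    [8.5,[0,-41,0],0],
  ],
)

```text
clock: 2.2
ee_pos: [508.5, 110.7, 404.8]
tcp_rot: [-3.116, 0.0, 0.048]
wrist_force: [0.3, 0.0, 0.7]
width: 85.2
grasp_force: 0.0
```

Call:
drive_tool(
  series=[
    [8.5,[0,0,0],0],
    [8.5,[0,0,0],0],
    [8.5,[0,0,0],0],
    [8.5,[0,0,0],0],
  ],
)

```text
clock: 2.53
ee_pos: [508.8, 108.7, 404.6]
tcp_rot: [-3.117, 0.001, 0.044]
wrist_force: [-0.2, 0.0, -0.0]
width: 85.6
grasp_force: 0.0
```

```bash
python3 - <<'E'
from h import *
import pickle
o=telemetry.get_obs();c=vision.get_calibration('wrist');im=vision.get_image('wrist')
pickle.dump((c,im),open('w2.pkl','wb'));print(o['ee_pos'],o['tcp_rot'],np.abs(o['qvel']).max(),o['joint_pos'])
cv2.imwrite('pics/w2.png',cv2.resize(im[...,::-1],(800,600),interpolation=cv2.INTER_CUBIC))
E
```

```text
[508.84806755 108.74745548 404.58551821] [-3.11657877e+00  6.34909868e-04  4.42619693e-02] 0.0062109620128419744 [ 0.04327174  0.20732908 -0.04768692  1.31644001  0.02501324  3.14060211]
```

View pics/w2.png

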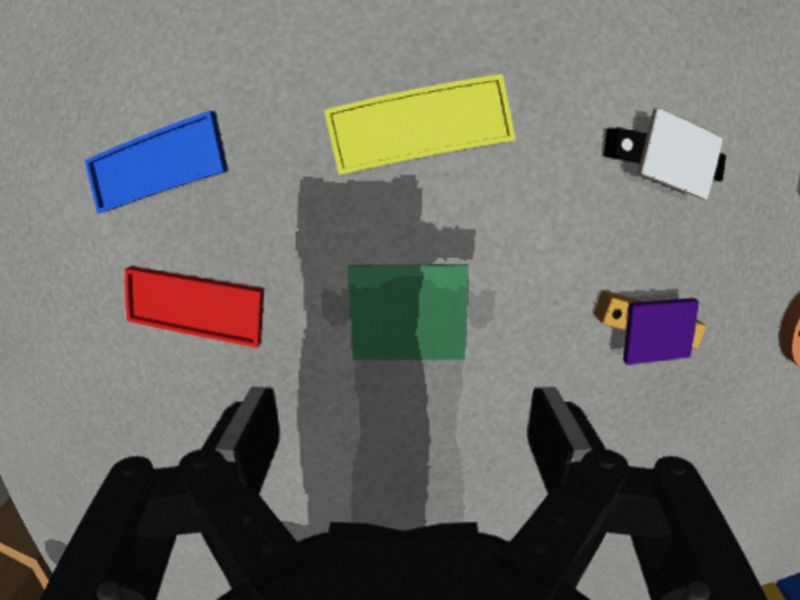

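Second view: board corners 349,265 / 467,265 / 466,359 / 353,359. Yellow tray spans 325,109 to 515,138, blue 86,160 to 226,169, red 126,267 to 260,346. Joint 6 reached its limit at yaw 0, so I'll work near yaw +90° instead.

```bash
python3 - <<'E'
from h import *
import pickle
c,im=pickle.load(open('w2.pkl','rb'))
n=lambda p:(np.array(p)+.5)*.64-.5
for k,p,d in [('board',[(349,265),(467,265),(466,359),(353,359)],(86,100,4)),
 ('yellow',[(325,109),(501,75),(515,138),(341,173)],(53,140,12)),
 ('blue',[(86,160),(211,112),(227,170),(99,212)],(53,140,12)),
 ('red',[(126,267),(263,290),(260,346),(126,321)],(53,140,12)),
 ('violet',[(626,303),(697,299),(692,358),(626,363)],(56,70,35)),
 ('white',[(656,109),(722,138),(708,199),(641,168)],(56,70,35))]:
    print(k,*fit(n(p),*d,c))
g=155
print('to violet',move(460,-113.5,300,np.pi/2+.122))
E
```

```text
board [4.54477e+02 1.11530e+02 5.70000e-02] [-0.8  0.2  1.2 -0.3 -0.3  0.  -0.1  0.2]
yellow [6.13291e+02 1.09723e+02 2.54000e-01] [-0.5 -0.   1.1 -1.3  0.6  0.6 -1.1  0.7]
blue [5.81747e+02 3.40219e+02 2.38000e-01] [ 0.  -0.4  0.8 -1.3 -0.9  0.9 -0.   0.9]
red [ 4.53624e+02  3.09123e+02 -1.14000e-01] [-0.2  0.3 -0.5  0.1 -0.3  0.1  1.3 -0.7]
violet [ 4.60245e+02 -1.09540e+02  1.36000e-01] [ 2.3  0.9  0.3 -0.7 -1.5 -1.5 -1.3  1.1]
white [ 6.12589e+02 -1.02255e+02 -1.92000e-01] [ 0.8 -2.4  0.8 -0.5 -0.8  0.3 -0.5  2.4]
to violet (array([-5.86, 22.26,  9.91]), np.float64(-1.648))
```

Call:
drive_tool(
  series=[
    [8.5,[-5.86,22.26,9.9],-1.65],
    [8.5,[-5.86,22.26,9.9],-1.65],
    [8.5,[-5.86,22.26,9.9],-1.65],
    [8.5,[-5.86,22.26,9.9],-1.65],
    [8.5,[-5.86,22.26,9.9],-1.65],
    [8.5,[-5.86,22.26,9.9],-1.65],
    [8.5,[-5.86,22.26,9.9],-1.65],
    [8.5,[-5.86,22.26,9.9],-1.65],
    [8.5,[-5.86,22.26,9.9],-1.65],
    [8.5,[-5.86,22.26,9.9],-1.65],
  ],
)

```text
clock: 3.42
ee_pos: [460.0, -113.7, 299.8]
tcp_rot: [-3.131, -0.023, 1.228]
wrist_force: [0.9, 0.2, -0.3]
width: 84.9
grasp_force: 0.0
```

```bash
python3 - <<'E'
from h import *
o=telemetry.get_obs();print(o['tcp_rot'],o['ee_pos'],move(460.3,-112,260,np.pi/2+.125))
E
```

```text
[-3.13098885 -0.02314005  1.22794666] [ 459.9658556  -113.69660496  299.81278183] (array([0.08, 0.02, 3.98]), np.float64(-0.468))
```

```bash
cat >> h.py <<'E'
def gmove(x,y,tz,yaw):
    """as move, but for the tool axis point 155 mm ahead at x,y and the TCP at height tz"""
    o=telemetry.get_obs(); z=R.from_euler('xyz',o['tcp_rot']).apply([0,0,1.])
    return (*move(x-155*z[0],y-155*z[1],tz,yaw,o),o['tcp_rot'].round(3),o['width'].round(1),o['grasp_force'])
E
python3 -c "
from h import *
print(gmove(460.3,-112,230,np.pi/2+.125))"
```

```text
Traceback (most recent call last):
  File "h.py", line 32, in gmove
    return (*move(x-155*z[0],y-155*z[1],tz,yaw,o),o['tcp_rot'].round(3),o['width'].round(1),o['grasp_force'])
                                                                        ^^^^^^^^^^^^^^^^
AttributeError: 'float' object has no attribute 'round'
```

```bash
sed -i "s/o\['width'\].round(1)/round(o['width'],1)/" h.py
python3 -c "
from h import *
print(gmove(460.3,-112,230,np.pi/2+.125))"
```

```text
(array([-0.35,  0.21,  6.97]), np.float64(-0.468), array([-3.131, -0.023,  1.228]), 84.9, 0.0)
```

Call:
drive_tool(
  series=[
    [7,[-0.35,0.21,0],-0.125],
    [7,[-0.35,0.21,2],-0.25],
    [7,[-0.35,0.21,4],-0.375],
    [7,[-0.35,0.21,7],-0.47],
    [7,[-0.35,0.21,7],-0.47],
    [7,[-0.35,0.21,7],-0.47],
    [7,[-0.35,0.21,7],-0.47],
    [7,[-0.35,0.21,7],-0.47],
  ],
)

```text
clock: 4.08
ee_pos: [461.5, -115.1, 231.5]
tcp_rot: [3.138, -0.024, 1.692]
wrist_force: [-0.2, 0.1, 0.3]
width: 70.1
grasp_force: 0.0
```

```bash
python3 - <<'E'
from h import *
print(gmove(460.3,-112,195,np.pi/2+.125))
im=vision.get_image('wrist');cv2.imwrite('pics/w3.png',im[...,::-1])
E
```

```text
(array([-0.14, -0.14,  3.64]), np.float64(-0.004), array([ 3.138, -0.024,  1.692]), 70.1, 0.0)
```

View pics/w3.png

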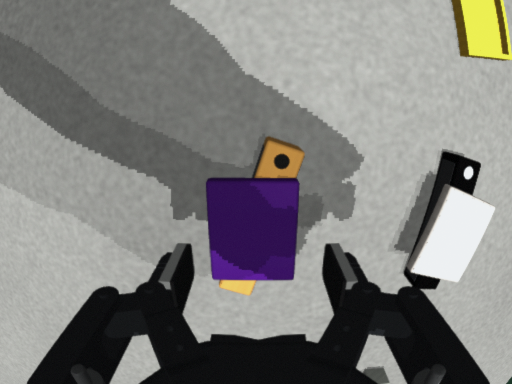

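The violet plate is square to the gripper, with its centre at column ≈252 and the finger midpoint at ≈256. I'll shift about 2 mm and descend.

Call:
drive_tool(
  series=[
    [7,[-0.15,-0.22,1],0],
    [7,[-0.15,-0.22,2],0],
    [7,[-0.15,-0.22,3],0],
    [7,[-0.15,-0.22,3.65],0],
    [7,[-0.15,-0.22,3.65],0],
    [6,[-0.15,-0.22,3.65],0],
    [5,[-0.15,-0.22,3.65],0],
    [5,[-0.15,-0.22,3.65],0],
    [5,[-0.15,-0.22,3.65],0],
    [5,[-0.15,-0.22,3.65],0],
  ],
)

```text
clock: 4.97
ee_pos: [459.1, -115.5, 194.5]
tcp_rot: [3.139, -0.025, 1.695]
wrist_force: [-2.3, 0.2, 5.8]
width: 54.1
grasp_force: 62.8
```

Call:
drive_tool(
  series=[
    [4,[0,0,0],0],
    [4,[0,0,0],0],
    [4,[0,0,0],0],
  ],
)

```text
clock: 5.22
ee_pos: [459.1, -115.5, 194.5]
tcp_rot: [3.139, -0.025, 1.695]
wrist_force: [-1.5, 0.3, 5.4]
width: 54.2
grasp_force: 62.8
```

```bash
python3 - <<'E'
from h import *
print(telemetry.get_obs()['ee_pos'])
print(gmove(454.5,111.5,270,np.pi/2+.057))
im=vision.get_image('side');cv2.imwrite('pics/s1.png',cv2.resize(im[130:250,200:360,::-1],None,fx=4,fy=4,interpolation=cv2.INTER_CUBIC))
E
```

```text
[ 459.12264867 -115.51313158  194.54103511]
(array([22.38,  2.32, -6.99]), np.float64(0.067), array([ 3.139, -0.025,  1.695]), 54.2, 62.79211163520813)
```

View pics/s1.png

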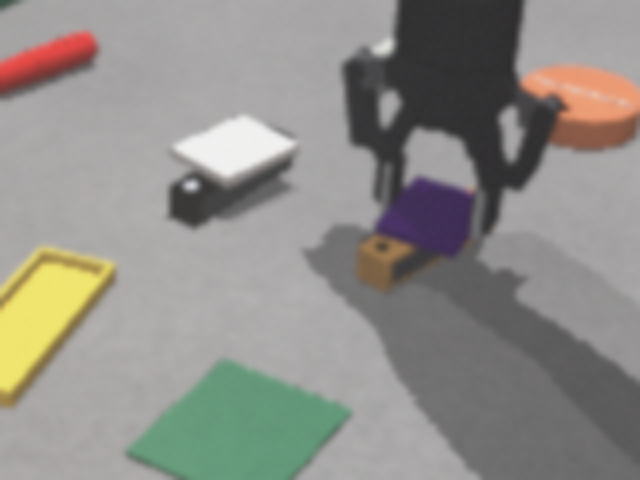

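Call:
drive_tool(
  series=[
    [4,[0,0,-1],0],
    [4,[0,0,-4],0],
    [4,[4,0.5,-7],0],
    [4,[8,1,-7],0],
    [4,[12,1.5,-7],0.03],
    [4,[16,2,-7],0.067],
    [4,[20,2.3,-7],0.067],
    [4,[22.4,2.3,-7],0.067],
    [4,[22.4,2.3,-7],0.067],
    [4,[22.4,2.3,-7],0.067],
  ],
)

```text
clock: 6.1
ee_pos: [454.0, 109.2, 269.9]
tcp_rot: [3.141, -0.025, 1.631]
wrist_force: [-0.2, -0.5, -1.0]
width: 54.4
grasp_force: 63.7
```

```bash
python3 - <<'E'
from h import *
print(telemetry.get_obs()['ee_pos'])
print(gmove(454.5,111.5,200,np.pi/2+.057))
c=vision.get_calibration('wrist');im=vision.get_image('wrist')
import pickle;pickle.dump((c,im),open('w4.pkl','wb'))
cv2.imwrite('pics/w4.png',cv2.resize(im[100:,130:386,::-1],None,fx=2,fy=2,interpolation=cv2.INTER_CUBIC))
E
```

```text
[453.99699141 109.17040856 269.85122489]
(array([-0.34,  0.04,  6.98]), np.float64(0.003), array([ 3.141, -0.025,  1.631]), 54.4, 63.65536093711853)
```

View pics/w4.png

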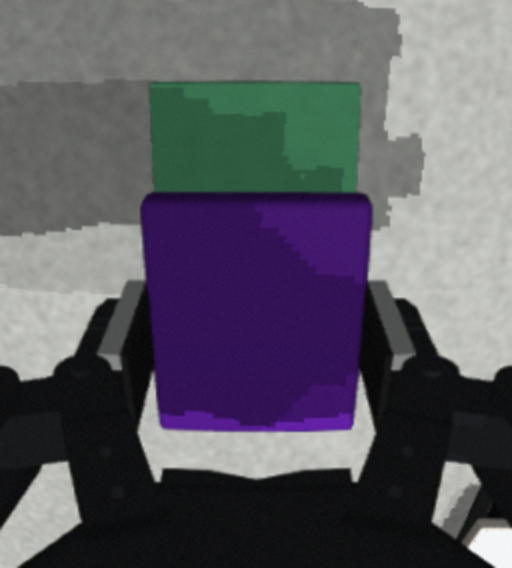

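```bash
python3 - <<'E'
from h import *
import pickle
c,im=pickle.load(open('w4.pkl','rb'))
n=lambda p:(np.array(p)+.5)/2-.5+np.array([130,100])
# image up = +y(plate), right=+x ; order (+x+y),(+x-y),(-x-y),(-x+y)
print(fit(n([(369,208),(354,430),(160,430),(145,208)]),56,70,110.3,c))
b=unproj(n([(150,83),(360,83)]),4,c,True);print(b,np.linalg.norm(b[1]-b[0]))
d=(b[1]-b[0])/np.linalg.norm(b[1]-b[0]); print('centre',b.mean(0)+50*np.array([d[1],-d[0]]),'th',np.arctan2(d[1],d[0]))
E
```

```text
(array([4.54993e+02, 1.11950e+02, 6.00000e-02]), array([ 3.4, -1.2,  0.2,  2.2, -0.3,  2.3, -3.4, -1.2]))
[[408.9964281  159.36505298]
 [493.64043789 164.38939668]] 84.79299748715526
centre [454.28114444 111.9650786 ] th 0.05928895813248012
```

The plate hangs at (455.0, 112.0) and the board centre is at (454.3, 112.0), square to 0.1°. Lowering straight down.

Call:
drive_tool(
  series=[
    [4,[-0.1,-0.06,3.5],0],
    [4,[-0.18,-0.06,7],0],
    [4,[-0.22,-0.06,8.6],0],
    [4,[-0.23,-0.06,9.1],0],
    [4,[-0.24,-0.06,9.35],0],
    [4,[-0.24,-0.06,9.55],0],
    [4,[-0.24,-0.06,9.62],0],
    [4,[-0.24,-0.06,9.62],0],
  ],
)

```text
clock: 6.82
ee_pos: [454.2, 107.5, 173.9]
tcp_rot: [3.14, -0.025, 1.627]
wrist_force: [-0.1, -1.0, -0.0]
width: 54.5
grasp_force: 64.1
```

Call:
drive_tool(
  series=[
    [6,[0,0,0],0],
    [6.5,[0,0,0],0],
    [7,[0,0,0],0],
    [7,[0,0,0],0],
    [7,[0,0,-1],0],
    [7,[0,0,-4],0],
    [7,[0,0,-8],0],
    [7,[0,0,-8],0],
    [7,[0,0,-8],0],
  ],
)

```text
clock: 7.57
ee_pos: [454.3, 105.9, 254.8]
tcp_rot: [3.138, -0.025, 1.628]
wrist_force: [-0.7, 0.4, 0.3]
width: 69.9
grasp_force: 0.0
```

```bash
python3 - <<'E'
from h import *
print(telemetry.get_obs()['ee_pos'])
c=vision.get_calibration('wrist');im=vision.get_image('wrist')
import pickle;pickle.dump((c,im),open('w5.pkl','wb'))
hsv=cv2.cvtColor(im,cv2.COLOR_RGB2HSV)
m=cv2.inRange(hsv,(125,120,20),(160,255,255));g=cv2.inRange(hsv,(60,80,20),(90,255,255))
print(m.sum()/255,g.sum()/255)
for k,mm,z in(('plate',m,14),('board',m|g,4)):
    n,l,s,_=cv2.connectedComponentsWithStats(mm);i=1+s[1:,4].argmax()
    ct=max(cv2.findContours((l==i).astype(np.uint8),0,cv2.CHAIN_APPROX_NONE)[0],key=len)
    print(k,cv2.minAreaRect(unproj(ct,z,c,True).astype(np.float32)))
print(gmove(612,-103,260,np.pi/2-.185))
E
```

```text
[454.29748739 105.87603113 254.76016396]
6154.0 6223.0
plate ((454.81689453125, 112.70807647705078), (54.62945556640625, 69.07199096679688), 3.174405097961426)
board ((453.9242248535156, 112.56396484375), (85.0396728515625, 99.00779724121094), 3.125734329223633)
(array([-22.12,  14.59,  -1.2 ]), np.float64(0.242), array([ 3.14 , -0.025,  1.628]), 70.0, 0.0)
```

Violet is placed within 1 mm and 0.05° of the board. Now the white plate.

Call:
drive_tool(
  series=[
    [7,[-22.1,14.6,-1.2],0.24],
    [7,[-22.1,14.6,-1.2],0.24],
    [7,[-22.1,14.6,-1.2],0.24],
    [7,[-22.1,14.6,-1.2],0.24],
    [7,[-22.1,14.6,-1.2],0.24],
    [7,[-22.1,14.6,-1.2],0.24],
    [7,[-22.1,14.6,-1.2],0.24],
    [7,[-22.1,14.6,-1.2],0.24],
    [7,[-22.1,14.6,-1.2],0.24],
    [7,[-22.1,14.6,-1.2],0.24],
  ],
)

```text
clock: 8.45
ee_pos: [611.4, -106.1, 257.8]
tcp_rot: [-3.132, -0.025, 1.388]
wrist_force: [-0.4, -0.0, 0.4]
width: 70.0
grasp_force: 0.0
```

```bash
python3 - <<'E'
from h import *
c=vision.get_calibration('wrist');im=vision.get_image('wrist')
hsv=cv2.cvtColor(im,cv2.COLOR_RGB2HSV)
m=cv2.inRange(hsv,(0,0,195),(180,40,255))
n,l,s,_=cv2.connectedComponentsWithStats(m);i=1+s[1:,4].argmax();print(s[i])
ct=max(cv2.findContours((l==i).astype(np.uint8),0,cv2.CHAIN_APPROX_NONE)[0],key=len)
print(cv2.minAreaRect(unproj(ct,35,c,True).astype(np.float32)))
print(gmove(612,-103,194.5,np.pi/2-.185))
cv2.imwrite('pics/w6.png',im[...,::-1])
E
```

```text
[223 241  74  20 920]
((607.4456176757812, -127.92375946044922), (16.14358139038086, 54.12946319580078), 79.7397232055664)
(array([-0.26,  0.2 ,  6.38]), np.float64(0.003), array([-3.133, -0.025,  1.388]), 70.1, 0.0)
```

View pics/w6.png

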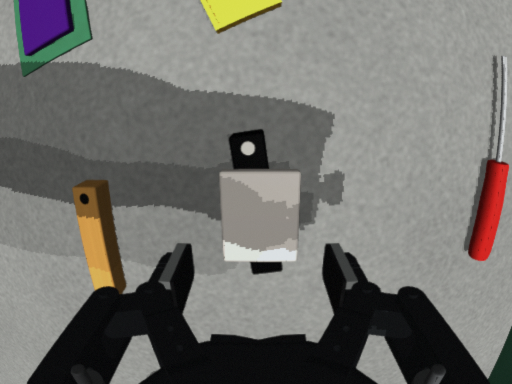

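The white plate (columns 220–300, rows 171–261) is square to the gripper and about 2 mm to the right, matching the computed shift.

Call:
drive_tool(
  series=[
    [7,[-0.26,0.2,2],0],
    [7,[-0.26,0.2,4],0],
    [7,[-0.26,0.2,5.5],0],
    [7,[-0.26,0.2,6.3],0],
    [7,[-0.26,0.2,6.3],0],
    [6,[-0.26,0.2,6.3],0],
    [5,[-0.26,0.2,6.3],0],
    [4,[-0.26,0.2,6.3],0],
    [4,[-0.26,0.2,6.3],0],
    [4,[-0.26,0.2,6.3],0],
  ],
)

```text
clock: 9.33
ee_pos: [613.8, -108.0, 197.5]
tcp_rot: [-3.137, -0.025, 1.388]
wrist_force: [-0.5, 2.2, 7.4]
width: 54.3
grasp_force: 63.7
```

Call:
drive_tool(
  series=[
    [4,[0,0,0],0],
    [4,[0,0,0],0],
    [4,[0,0,0],0],
  ],
)

```text
clock: 9.58
ee_pos: [613.8, -108.0, 197.5]
tcp_rot: [-3.137, -0.025, 1.388]
wrist_force: [-0.7, 1.4, 7.5]
width: 53.5
grasp_force: 63.7
```

```bash
python3 - <<'E'
from h import *
o=telemetry.get_obs();print(o['ee_pos'],o['wrist_force'])
print(gmove(454,112.5,280,np.pi/2+.055))
E
```

```text
[ 613.77624256 -108.04916386  197.51026064] [-0.6951902   1.35279262  7.53370397]
(array([ 18.59, -19.69,  -7.71]), np.float64(-0.238), array([-3.137, -0.025,  1.388]), 53.5, 63.73215079307556)
```

Call:
drive_tool(
  series=[
    [4,[0,0,-1.5],0],
    [4,[0,0,-5],0],
    [4,[3,-3,-7.7],-0.05],
    [4,[6,-6,-7.7],-0.1],
    [4,[9,-9,-7.7],-0.15],
    [4,[12,-12,-7.7],-0.2],
    [4,[15,-15,-7.7],-0.24],
    [4,[17.5,-18.5,-7.7],-0.24],
    [4,[18.6,-19.7,-7.7],-0.24],
    [4,[18.6,-19.7,-7.7],-0.24],
  ],
)

```text
clock: 10.42
ee_pos: [450.2, 111.5, 279.6]
tcp_rot: [-3.14, -0.026, 1.631]
wrist_force: [-0.4, 0.3, -0.9]
width: 53.8
grasp_force: 63.4
```

Call:
drive_tool(
  series=[
    [4,[0,0,0],0],
    [4,[0,0,0],0],
    [4,[0,0,0],0],
  ],
)

```text
clock: 10.67
ee_pos: [454.6, 108.0, 279.1]
tcp_rot: [3.141, -0.025, 1.627]
wrist_force: [-0.4, -0.6, -1.4]
width: 54.0
grasp_force: 63.4
```

```bash
python3 - <<'E'
from h import *
o=telemetry.get_obs();print(o['ee_pos'],o['tcp_rot'])
c=vision.get_calibration('wrist');im=vision.get_image('wrist')
import pickle;pickle.dump((c,im),open('w7.pkl','wb'))
cv2.imwrite('pics/w7.png',cv2.resize(im[100:,130:386,::-1],None,fx=2,fy=2,interpolation=cv2.INTER_CUBIC))
E
```

```text
[454.56047535 108.02159578 279.09375702] [ 3.14114839 -0.02505244  1.62685406]
```

View pics/w7.png

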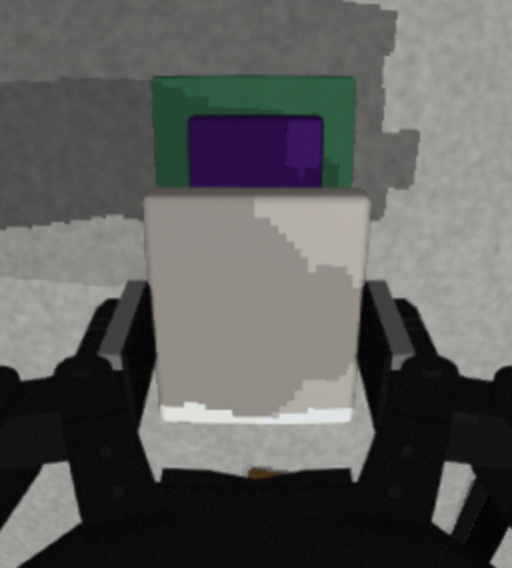

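```bash
python3 - <<'E'
from h import *
import pickle
c,im=pickle.load(open('w7.pkl','rb'))
n=lambda p:(np.array(p)+.5)/2-.5+np.array([130,100])
print(fit(n([(368,200),(353,422),(162,422),(147,200)]),56,70,116.6,c))
b=unproj(n([(152,77),(355,77)]),4,c,True)
d=(b[1]-b[0])/np.linalg.norm(b[1]-b[0]); print('centre',b.mean(0)+50*np.array([d[1],-d[0]]),'th',np.arctan2(d[1],d[0]))
b=unproj(n([(189,117),(323,117)]),14,c,True)
d=(b[1]-b[0])/np.linalg.norm(b[1]-b[0]); print('violet',b.mean(0)+35*np.array([d[1],-d[0]]),'th',np.arctan2(d[1],d[0]))
E
```

```text
(array([4.55600e+02, 1.11694e+02, 5.60000e-02]), array([ 3.1, -1. ,  0.4,  1.8, -0.5,  1.9, -3.1, -1. ]))
centre [454.01466844 112.07318729] th 0.05497322377278314
violet [455.13523238 111.75447255] th 0.055534058084482765
```

Call:
drive_tool(
  series=[
    [4,[-0.08,-0.08,3.5],0],
    [4,[-0.16,-0.08,7],0],
    [4,[-0.19,-0.08,8.3],0],
    [4,[-0.2,-0.08,8.8],0],
    [4,[-0.2,-0.08,9.05],0],
    [4,[-0.21,-0.08,9.15],0],
    [4,[-0.21,-0.08,9.15],0],
    [4,[-0.21,-0.08,9.15],0],
  ],
)

```text
clock: 11.38
ee_pos: [453.5, 108.7, 188.3]
tcp_rot: [3.14, -0.025, 1.627]
wrist_force: [-0.1, 0.5, -0.1]
width: 54.0
grasp_force: 63.5
```

Call:
drive_tool(
  series=[
    [4,[0,0,0.08],0],
    [4,[0,0,0.16],0],
    [4,[0,0,0.17],0],
    [4,[0,0,0.17],0],
  ],
)

```text
clock: 11.72
ee_pos: [453.2, 108.9, 186.5]
tcp_rot: [3.14, -0.025, 1.628]
wrist_force: [-2.3, -0.3, 6.8]
width: 53.9
grasp_force: 64.2
```

Call:
drive_tool(
  series=[
    [6,[0,0,0],0],
    [6.5,[0,0,0],0],
    [7,[0,0,0],0],
    [7,[0,0,0],0],
    [7,[0,0,-1],0],
    [7,[0,0,-4],0],
    [7,[0,0,-8],0],
    [7,[0,0,-8],0],
    [7,[0,0,-8],0],
  ],
)

```text
clock: 12.47
ee_pos: [453.7, 106.8, 267.6]
tcp_rot: [3.138, -0.025, 1.628]
wrist_force: [0.2, 0.1, -0.1]
width: 69.9
grasp_force: 0.0
```

```bash
python3 - <<'E'
from h import *
print(telemetry.get_obs()['ee_pos'])
c=vision.get_calibration('wrist');im=vision.get_image('wrist')
cv2.imwrite('pics/w8.png',im[...,::-1])
hsv=cv2.cvtColor(im,cv2.COLOR_RGB2HSV)
g=cv2.inRange(hsv,(60,80,20),(90,255,255));v=cv2.inRange(hsv,(125,100,20),(160,255,255))
ct=max(cv2.findContours(g,0,1)[0],key=cv2.contourArea)
hull=cv2.convexHull(ct);print('board',cv2.minAreaRect(unproj(hull,4,c,True).astype(np.float32)))
t=np.zeros_like(g);cv2.fillConvexPoly(t,hull,255);t=cv2.erode(t,np.ones((3,3)))&~g&~v
t=cv2.morphologyEx(t,cv2.MORPH_OPEN,np.ones((9,9)))
ct=max(cv2.findContours(t,0,1)[0],key=cv2.contourArea)
print('top',cv2.minAreaRect(unproj(ct,24,c,True).astype(np.float32)))
print(gmove(464.8,-111.8,250,np.pi/2-.162))
E
```

```text
[453.65942545 106.84775925 267.58882891]
board ((453.9582214355469, 112.59500122070312), (85.1238784790039, 99.11997985839844), 3.191066265106201)
top ((453.818359375, 113.85015869140625), (56.10148620605469, 70.56974029541016), 3.1755154132843018)
(array([-22.32,  -0.1 ,   1.05]), np.float64(0.219), array([ 3.14 , -0.025,  1.628]), 69.9, 0.0)
```

View pics/w8.png

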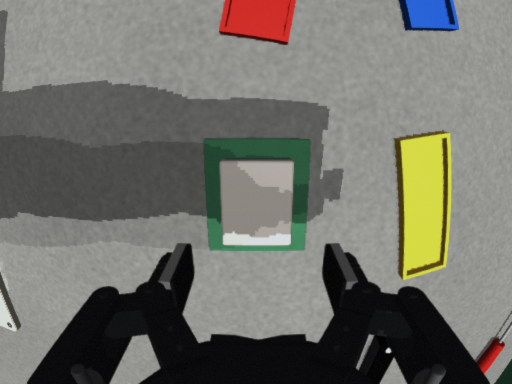

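Both plates are stacked on the board: white top at cols 220–294, rows 160–246, centred within about 1 mm. Now brass.

Call:
drive_tool(
  series=[
    [6,[-22.3,-0.1,1],0.219],
    [6,[-22.3,-0.1,1],0.219],
    [6,[-22.3,-0.1,1],0.219],
    [6,[-22.3,-0.1,1],0.219],
    [6,[-22.3,-0.1,1],0.219],
    [6,[-22.3,-0.1,1],0.219],
    [6,[-22.3,-0.1,1],0.219],
    [6,[-22.3,-0.1,1],0.219],
    [6,[-22.3,-0.1,1],0.219],
  ],
)

```text
clock: 13.27
ee_pos: [464.3, -115.0, 249.2]
tcp_rot: [-3.134, -0.025, 1.408]
wrist_force: [-1.2, -0.1, -0.4]
width: 60.2
grasp_force: 0.0
```

```bash
python3 - <<'E'
from h import *
c=vision.get_calibration('wrist');im=vision.get_image('wrist')
print(gmove(464.8,-111.8,186,np.pi/2-.162))
cv2.imwrite('pics/w9.png',cv2.resize(im[80:320,120:392,::-1],None,fx=2,fy=2,interpolation=cv2.INTER_CUBIC))
import pickle;pickle.dump((c,im),open('w9.pkl','wb'))
E
```

```text
(array([-0.27,  0.15,  6.34]), np.float64(0.001), array([-3.134, -0.025,  1.409]), 60.0, 0.0)
```

View pics/w9.png

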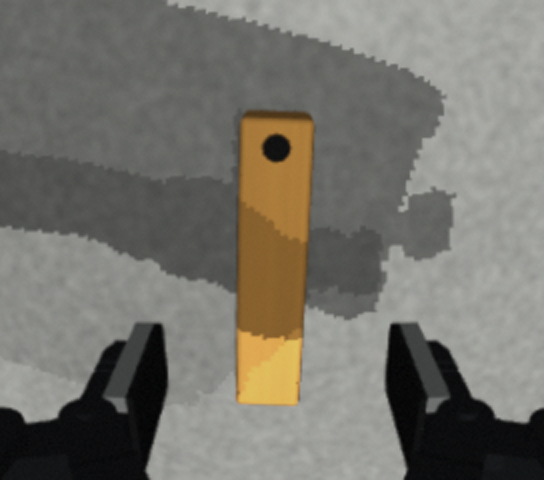

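```bash
python3 - <<'E'
from h import *
import pickle
c,im=pickle.load(open('w9.pkl','rb'))
n=lambda p:(np.array(p)+.5)/2-.5+np.array([120,80])
p,e=fit(n([(313,120),(299,404),(237,403),(242,119)]),25,112,25,c);print(p,e)
print(gmove(p[0],p[1],186,np.pi/2+p[2]))
E
```

```text
[ 4.62651e+02 -1.10679e+02 -1.95000e-01] [ 1.2 -0.6  0.4  1.7 -0.3  1.1 -1.2 -1.3]
(array([-0.2 , -0.08,  6.34]), np.float64(0.034), array([-3.134, -0.025,  1.409]), 60.0, 0.0)
```

Call:
drive_tool(
  series=[
    [6,[-0.2,-0.08,2],0.034],
    [6,[-0.2,-0.08,4],0.034],
    [6,[-0.2,-0.08,5.5],0.034],
    [6,[-0.2,-0.08,6.3],0.034],
    [5,[-0.2,-0.08,6.3],0.034],
    [4,[-0.2,-0.08,6.3],0.034],
    [3,[-0.2,-0.08,6.3],0.034],
    [2,[-0.2,-0.08,6.3],0.034],
    [1,[-0.2,-0.08,6.3],0.034],
    [1,[-0.2,-0.08,6.3],0.034],
  ],
)

```text
clock: 14.15
ee_pos: [463.7, -115.6, 188.1]
tcp_rot: [-3.136, -0.025, 1.375]
wrist_force: [-1.5, 1.7, 6.9]
width: 23.5
grasp_force: 59.3
```

Call:
drive_tool(
  series=[
    [1,[0,0,0],0],
    [1,[0,0,0],0],
    [1,[0,0,0],0],
    [1,[0,0,0],0],
  ],
)

```text
clock: 14.48
ee_pos: [463.6, -115.6, 188.1]
tcp_rot: [-3.136, -0.025, 1.375]
wrist_force: [-1.2, 2.2, 6.2]
width: 22.9
grasp_force: 59.3
```

```bash
python3 - <<'E'
from h import *
o=telemetry.get_obs();print(o['ee_pos'],o['wrist_force'])
print(gmove(613.3,109.7,250,np.pi/2+.254))
E
```

```text
[ 463.62411441 -115.64718781  188.14219152] [-1.21383792  2.18603065  6.1927324 ]
(array([24.78, 10.35, -5.63]), np.float64(-0.45), array([-3.136, -0.025,  1.375]), 22.9, 59.295101165771484)
```

Call:
drive_tool(
  series=[
    [1,[0,0,-1],0],
    [1,[0,0,-3],0],
    [1,[2,1,-5.6],-0.05],
    [1,[5,2,-5.6],-0.15],
    [1,[8,3.3,-5.6],-0.25],
    [1,[11,4.6,-5.6],-0.35],
    [1,[14.5,6,-5.6],-0.45],
    [1,[18,7.5,-5.6],-0.45],
    [1,[21.5,9,-5.6],-0.45],
    [1,[24.8,10.3,-5.6],-0.45],
  ],
)

```text
clock: 15.32
ee_pos: [613.8, 107.8, 248.7]
tcp_rot: [3.137, -0.025, 1.825]
wrist_force: [0.2, -0.6, -4.3]
width: 23.2
grasp_force: 60.2
```

Call:
drive_tool(
  series=[
    [1,[0,0,0],0],
    [1,[0,0,0],0],
    [1,[0,0,0],0],
  ],
)

```text
clock: 15.57
ee_pos: [612.6, 106.0, 248.1]
tcp_rot: [3.138, -0.025, 1.825]
wrist_force: [-0.6, -0.1, -3.9]
width: 23.0
grasp_force: 60.6
```

```bash
python3 - <<'E'
from h import *
o=telemetry.get_obs();print(o['ee_pos'],o['wrist_force'])
print(gmove(613.3,109.7,192.5,np.pi/2+.254))
c=vision.get_calibration('wrist');im=vision.get_image('wrist')
cv2.imwrite('pics/w10.png',cv2.resize(im[80:,120:392,::-1],None,fx=1.9,fy=1.9,interpolation=cv2.INTER_CUBIC))
E
```

```text
[612.57484067 105.99247925 248.06561861] [-0.64358203 -0.11563951 -3.94412574]
(array([-0.18,  0.09,  5.55]), np.float64(0.001), array([ 3.138, -0.025,  1.825]), 23.0, 60.61581015586853)
```

View pics/w10.png

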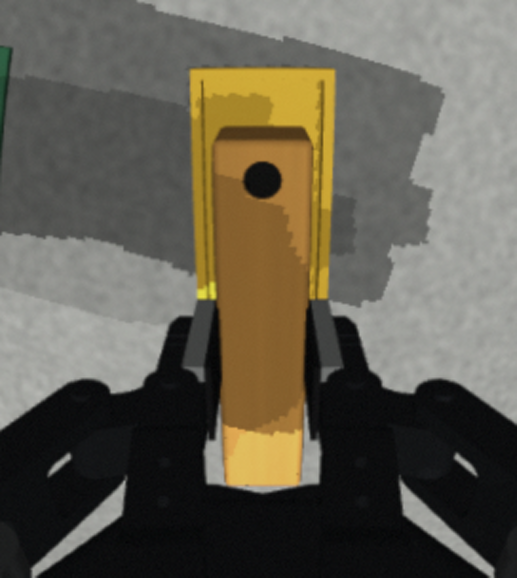

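Brass is aligned and centred over the yellow tray. Lowering it (that was the last of the 14 pictures, so I'll measure by code from here).

Call:
drive_tool(
  series=[
    [1,[-0.1,0.05,2],0],
    [1,[-0.15,0.08,4],0],
    [1,[-0.17,0.08,4.8],0],
    [1,[-0.17,0.08,5.1],0],
    [1,[-0.18,0.08,5.3],0],
    [1,[-0.18,0.08,5.45],0],
    [1,[-0.18,0.08,5.55],0],
    [1,[-0.18,0.08,5.55],0],
    [1,[-0.18,0.08,5.55],0],
  ],
)

```text
clock: 16.37
ee_pos: [614.2, 105.8, 193.5]
tcp_rot: [3.136, -0.025, 1.825]
wrist_force: [0.5, -0.0, -4.3]
width: 23.0
grasp_force: 60.6
```

Call:
drive_tool(
  series=[
    [1,[0,0,0.07],0],
    [1,[0,0,0.13],0],
    [1,[0,0,0.15],0],
    [1,[0,0,0.15],0],
  ],
)

```text
clock: 16.7
ee_pos: [614.2, 105.8, 192.3]
tcp_rot: [3.136, -0.025, 1.825]
wrist_force: [-1.2, -0.0, 4.4]
width: 23.1
grasp_force: 61.7
```

Call:
drive_tool(
  series=[
    [3,[0,0,0],0],
    [4,[0,0,0],0],
    [5,[0,0,0],0],
    [5,[0,0,-1],0],
    [6,[0,0,-3],0],
    [6,[0,0,-6],0],
    [6,[0,0,-6],0],
    [6,[0,0,-6],0],
  ],
)

```text
clock: 17.37
ee_pos: [614.7, 104.3, 253.8]
tcp_rot: [3.133, -0.024, 1.825]
wrist_force: [-1.2, -1.3, -1.2]
width: 60.0
grasp_force: 0.0
```

```bash
cat >> h.py <<'E'
def rect(hl,hh,z,near=None,box=None,hull=True):
    """wrist picture: largest colour blob -> minAreaRect on plane z"""
    c=vision.get_calibration('wrist');im=vision.get_image('wrist')
    m=cv2.inRange(cv2.cvtColor(im,cv2.COLOR_RGB2HSV),np.array(hl),np.array(hh))
    if box: k=np.zeros_like(m);k[box[1]:box[3],box[0]:box[2]]=255;m&=k
    ct=max(cv2.findContours(cv2.morphologyEx(m,cv2.MORPH_OPEN,np.ones((3,3))),0,1)[0],key=cv2.contourArea)
    return cv2.boundingRect(ct),cv2.minAreaRect(unproj(ct,z,c,True).astype(np.float32)),im,c
E
python3 - <<'E'
from h import *
print(telemetry.get_obs()['ee_pos'])
b,r,im,c=rect((10,90,60),(22,255,255),29);print('brass',b,r)
m=cv2.inRange(cv2.cvtColor(im,cv2.COLOR_RGB2HSV),np.array((10,90,60)),np.array((35,255,255)))
ct=max(cv2.findContours(m,0,1)[0],key=cv2.contourArea);print('tray',cv2.boundingRect(ct),cv2.minAreaRect(unproj(ct,12,c,True).astype(np.float32)))
print(gmove(610.4,-99.5,250,np.pi/2-.05))
E
```

```text
[614.72896179 104.25667581 253.78367534]
brass (217, 122, 73, 157) ((611.6914672851562, 114.8617935180664), (49.20207595825195, 118.68693542480469), 14.453840255737305)
tray (216, 112, 76, 170) ((612.69873046875, 110.63349914550781), (53.67862319946289, 139.67428588867188), 14.446863174438477)
(array([-20.  ,  -5.59,  -0.29]), np.float64(0.304), array([ 3.135, -0.025,  1.825]), 60.0, 0.0)
```

Call:
drive_tool(
  series=[
    [6,[-20,-5.6,-0.3],0.304],
    [6,[-20,-5.6,-0.3],0.304],
    [6,[-20,-5.6,-0.3],0.304],
    [6,[-20,-5.6,-0.3],0.304],
    [6,[-20,-5.6,-0.3],0.304],
    [6,[-20,-5.6,-0.3],0.304],
    [6,[-20,-5.6,-0.3],0.304],
    [6,[-20,-5.6,-0.3],0.304],
    [6,[-20,-5.6,-0.3],0.304],
  ],
)

```text
clock: 18.17
ee_pos: [610.1, -102.4, 248.6]
tcp_rot: [-3.138, -0.026, 1.522]
wrist_force: [-0.2, 0.7, -0.8]
width: 60.2
grasp_force: 0.0
```

```bash
python3 - <<'E'
from h import *
print(telemetry.get_obs()['ee_pos'])
im=vision.get_image('wrist');g=im.max(2);print(g[190,215:310:4],g[100:300:8,258])
b,r,im,c=rect((0,0,0),(180,255,48),25,box=(205,80,305,288));print(b,r)
print(gmove(*r[0],186,np.pi/2-.05))
E
```

```text
[ 610.10500742 -102.36545127  248.62902444]
[ 90  95  92  87  87  92  90   4  10   7   4   7  13  12  10  17  96 111
 122 112 114 116 113 112] [111 114 109 114 114   7 191 211  14  12  13  12   7   4   6   5   6   4
   7  13  15  12   9 160 175]
(240, 137, 37, 146) ((610.578125, -97.080322265625), (111.80412292480469, 24.548809051513672), 87.36438751220703)
(array([-0.06,  0.08,  6.29]), np.float64(0.002), array([-3.138, -0.025,  1.523]), 59.9, 0.0)
```

Call:
drive_tool(
  series=[
    [6,[-0.06,0.08,2],0],
    [6,[-0.06,0.08,4],0],
    [6,[-0.06,0.08,5.5],0],
    [6,[-0.06,0.08,6.2],0],
    [5,[-0.06,0.08,6.2],0],
    [4,[-0.06,0.08,6.2],0],
    [3,[-0.06,0.08,6.2],0],
    [2,[-0.06,0.08,6.2],0],
    [1,[-0.06,0.08,6.2],0],
    [1,[-0.06,0.08,6.2],0],
  ],
)

```text
clock: 19.1
ee_pos: [611.2, -102.4, 188.5]
tcp_rot: [-3.141, -0.025, 1.521]
wrist_force: [-0.8, 2.6, 6.7]
width: 23.1
grasp_force: 60.1
```

Call:
drive_tool(
  series=[
    [1,[0,0,0],0],
    [1,[0,0,0],0],
    [1,[0,0,0],0],
    [1,[0,0,0],0],
  ],
)

```text
clock: 19.43
ee_pos: [611.2, -102.4, 188.5]
tcp_rot: [-3.141, -0.025, 1.521]
wrist_force: [-0.7, 1.8, 5.9]
width: 23.4
grasp_force: 60.1
```

```bash
python3 - <<'E'
from h import *
o=telemetry.get_obs();print(o['ee_pos'],o['wrist_force'])
print(gmove(581.7,340.2,260,np.pi/2+.238))
E
```

```text
[ 611.21875557 -102.38505897  188.50882084] [-0.72692626  1.77305897  5.89425584]
(array([43.83, -5.15, -6.05]), np.float64(-0.288), array([-3.141, -0.025,  1.521]), 23.4, 60.09889304637909)
```

Call:
drive_tool(
  series=[
    [1,[0,0,-1],0],
    [1,[0,0,-3.5],0],
    [1,[0,0,-6],0],
    [1,[3,-0.4,-6.05],-0.05],
    [1,[6.5,-0.8,-6.05],-0.1],
    [1,[10,-1.2,-6.05],-0.15],
    [1,[13.5,-1.6,-6.05],-0.2],
    [1,[17,-2,-6.05],-0.25],
    [1,[20.5,-2.4,-6.05],-0.288],
    [1,[24,-2.8,-6.05],-0.288],
  ],
)

```text
clock: 20.27
ee_pos: [594.5, 138.5, 254.3]
tcp_rot: [3.137, -0.025, 1.811]
wrist_force: [0.8, -0.8, -4.3]
width: 22.9
grasp_force: 59.8
```

```bash
python3 -c "
from h import *
print(telemetry.get_obs()['ee_pos'],gmove(581.7,340.2,255,np.pi/2+.238))"
```

```text
[594.52900312 138.5166787  254.28059052] (array([19.51,  3.48,  0.43]), np.float64(0.002), array([ 3.137, -0.025,  1.811]), 22.9, 59.76004958152771)
```

Call:
drive_tool(
  series=[
    [1,[3.5,0.6,0],0],
    [1,[7,1.2,0],0],
    [1,[10.5,1.9,0],0],
    [1,[14,2.5,0],0],
    [1,[17,3,0],0],
    [1,[19.5,3.5,0],0],
    [1,[19.5,3.5,0],0],
    [1,[19.5,3.5,0],0],
    [1,[19.5,3.5,0],0],
  ],
)

```text
clock: 21.02
ee_pos: [583.0, 334.4, 258.7]
tcp_rot: [3.138, -0.024, 1.809]
wrist_force: [-0.8, -0.0, -3.5]
width: 22.8
grasp_force: 59.9
```

```bash
python3 - <<'E'
from h import *
print(telemetry.get_obs()['ee_pos'],gmove(581.7,340.2,192.5,np.pi/2+.238))
b,r,im,c=rect((105,120,40),(130,255,255),12,box=(180,60,340,300));print(b,r)
K=cv2.inRange(cv2.cvtColor(im,cv2.COLOR_RGB2HSV),np.array((105,120,40)),np.array((130,255,255)))
print([ (y,np.flatnonzero(K[y])[[0,-1]]) for y in range(b[1],b[1]+b[3],12) if K[y].any()])
g=im.max(2)<48;print([(y,np.flatnonzero(g[y,215:300])[[0,-1]]+215) for y in range(120,260,20) if g[y,215:300].any()])
E
```

```text
[582.96665216 334.42767518 258.68793523] (array([ 0.05, -0.07,  6.62]), np.float64(0.0), array([ 3.138, -0.024,  1.809]), 22.8, 59.88520324230194)
(221, 109, 72, 129) ((577.212158203125, 361.6837463378906), (52.91608810424805, 101.54965209960938), 13.624826431274414)
[(109, array([222, 292])), (121, array([221, 292])), (133, array([221, 292])), (145, array([222, 292])), (157, array([222, 292])), (169, array([222, 291])), (181, array([223, 291])), (193, array([223, 291])), (205, array([223, 290])), (217, array([224, 290])), (229, array([225, 289]))]
[(160, array([232, 283])), (180, array([232, 283])), (200, array([233, 282])), (220, array([234, 282])), (240, array([233, 283]))]
```

Call:
drive_tool(
  series=[
    [1,[0.1,-0.05,3],0],
    [1,[0.1,-0.05,5],0],
    [1,[0.12,-0.05,5.8],0],
    [1,[0.12,-0.05,6.1],0],
    [1,[0.12,-0.05,6.35],0],
    [1,[0.12,-0.05,6.5],0],
    [1,[0.12,-0.05,6.55],0],
    [1,[0.12,-0.05,6.55],0],
    [1,[0.12,-0.05,6.55],0],
  ],
)

```text
clock: 21.82
ee_pos: [582.4, 337.5, 194.1]
tcp_rot: [3.136, -0.025, 1.809]
wrist_force: [-0.7, -0.3, -3.7]
width: 23.4
grasp_force: 59.9
```

Call:
drive_tool(
  series=[
    [1,[0,0,0.07],0],
    [1,[0,0,0.13],0],
    [1,[0,0,0.16],0],
    [1,[0,0,0.17],0],
    [1,[0,0,0.17],0],
  ],
)

```text
clock: 22.23
ee_pos: [582.3, 337.6, 192.6]
tcp_rot: [3.136, -0.025, 1.809]
wrist_force: [-1.3, -1.5, 4.8]
width: 23.0
grasp_force: 61.0
```

Call:
drive_tool(
  series=[
    [3,[0,0,0],0],
    [4,[0,0,0],0],
    [5,[0,0,0],0],
    [5,[0,0,-1],0],
    [6,[0,0,-3],0],
    [6,[0,0,-7],0],
    [6,[0,0,-7],0],
    [6,[0,0,-7],0],
  ],
)

```text
clock: 22.9
ee_pos: [582.9, 335.9, 264.9]
tcp_rot: [3.132, -0.026, 1.809]
wrist_force: [-1.6, 0.7, -0.6]
width: 60.1
grasp_force: 0.0
```

```bash
python3 - <<'E'
from h import *
print(telemetry.get_obs()['ee_pos'])
b,r,im,c=rect((0,0,0),(180,255,48),29,box=(205,80,305,288));print('black',b,r)
K=cv2.inRange(cv2.cvtColor(im,cv2.COLOR_RGB2HSV),np.array((105,120,40)),np.array((130,255,255)))
ct=max(cv2.findContours(K,0,1)[0],key=cv2.contourArea);print('tray',cv2.boundingRect(ct),cv2.minAreaRect(unproj(ct,12,c,True).astype(np.float32)))
print(gmove(614.5,-338.9,260,np.pi/2+.019))
E
```

```text
[582.9481771  335.93510292 264.88860499]
black (239, 133, 34, 140) ((582.8385620117188, 342.5350646972656), (24.116191864013672, 111.6278076171875), 14.117169380187988)
tray (219, 111, 71, 164) ((581.687744140625, 343.302978515625), (53.08356475830078, 139.84474182128906), 13.732124328613281)
(array([-66.7 , -12.89,  -1.48]), np.float64(0.219), array([ 3.135, -0.025,  1.809]), 59.8, 0.0)
```

Call:
drive_tool(
  series=[
    [6,[-66.7,-12.9,-1],0.219],
    [6,[-66.7,-12.9,-1],0.219],
    [6,[-66.7,-12.9,-1],0.219],
    [6,[-66.7,-12.9,-1],0.219],
    [6,[-66.7,-12.9,-1],0.219],
    [6,[-66.7,-12.9,-1],0.219],
    [6,[-66.7,-12.9,-1],0.219],
    [6,[-66.7,-12.9,-1],0.219],
    [6,[-66.7,-12.9,-1],0.219],
    [6,[-66.7,-12.9,-1],0.219],
  ],
)

```text
clock: 23.78
ee_pos: [601.3, -82.4, 256.2]
tcp_rot: [-3.139, -0.026, 1.59]
wrist_force: [0.7, 0.3, -0.9]
width: 59.5
grasp_force: 0.0
```

```bash
python3 -c "
from h import *
print(telemetry.get_obs()['ee_pos'],gmove(614.5,-338.9,250,np.pi/2+.019))"
```

```text
[601.26080294 -82.4159399  256.1670414 ] (array([-26.08,   0.88,  -0.06]), np.float64(-0.0), array([-3.139, -0.026,  1.59 ]), 59.5, 0.0)
```

Call:
drive_tool(
  series=[
    [6,[-26,0.9,0],0],
    [6,[-26,0.9,0],0],
    [6,[-26,0.9,0],0],
    [6,[-26,0.9,0],0],
    [6,[-26,0.9,0],0],
    [6,[-26,0.9,0],0],
    [6,[-26,0.9,0],0],
    [6,[-26,0.9,0],0],
    [6,[-26,0.9,0],0],
    [6,[-26,0.9,0],0],
  ],
)

```text
clock: 24.62
ee_pos: [615.7, -338.9, 249.9]
tcp_rot: [-3.139, -0.027, 1.59]
wrist_force: [0.0, 0.3, -0.2]
width: 59.8
grasp_force: 0.0
```

```bash
python3 - <<'E'
from h import *
print(telemetry.get_obs()['ee_pos'])
im=vision.get_image('wrist');print(im[180,215:310:4].tolist(),im.max(2)[100:300:8,258])
for v in(170,190,205):
    b,r,im,c=rect((0,0,v),(180,60,255),25,box=(205,80,305,288));print(v,b,r)
print(gmove(*r[0],186,np.pi/2+.019))
E
```

```text
[ 615.69790295 -338.91456866  249.89623829]
[[81, 81, 79], [81, 80, 78], [82, 83, 80], [81, 81, 80], [80, 82, 78], [78, 78, 75], [82, 84, 80], [124, 129, 121], [120, 125, 117], [123, 127, 121], [149, 156, 146], [154, 159, 151], [151, 156, 148], [153, 158, 149], [155, 161, 152], [100, 103, 99], [95, 96, 94], [97, 99, 96], [102, 103, 100], [100, 101, 98], [98, 99, 96], [93, 96, 92], [95, 97, 94], [97, 98, 95]] [ 95  97  98  93 101  82 161  15  17 159 158 127 125 122 123 120 121 121
 120 211 225 225 222 220 159]
170 (241, 245, 31, 41) ((615.8221435546875, -375.40350341796875), (36.4062614440918, 23.717166900634766), 89.69197082519531)
190 (241, 244, 30, 42) ((615.629150390625, -375.1341247558594), (37.27914810180664, 22.917688369750977), 89.71066284179688)
205 (241, 245, 29, 40) ((615.1651000976562, -375.0658874511719), (21.489974975585938, 35.64620590209961), 1.8735402822494507)
(array([-4.19, -0.14,  6.38]), np.float64(0.002), array([-3.14 , -0.025,  1.591]), 59.8, 0.0)
```

Call:
drive_tool(
  series=[
    [6,[-0.4,-0.05,2],0],
    [6,[-0.4,-0.05,4],0],
    [6,[-0.4,-0.05,5.5],0],
    [6,[-0.4,-0.05,6.3],0],
    [5,[-0.4,-0.05,6.3],0],
    [4,[-0.4,-0.05,6.3],0],
    [3,[-0.4,-0.05,6.3],0],
    [2,[-0.4,-0.05,6.3],0],
    [1,[-0.4,-0.05,6.3],0],
    [1,[-0.4,-0.05,6.3],0],
  ],
)

```text
clock: 25.65
ee_pos: [615.5, -342.7, 189.1]
tcp_rot: [3.141, -0.024, 1.59]
wrist_force: [-0.8, 1.5, 6.6]
width: 23.0
grasp_force: 60.4
```

Call:
drive_tool(
  series=[
    [1,[0,0,0],0],
    [1,[0,0,0],0],
    [1,[0,0,0],0],
    [1,[0,0,0],0],
  ],
)

```text
clock: 25.98
ee_pos: [615.5, -342.7, 189.1]
tcp_rot: [3.141, -0.024, 1.59]
wrist_force: [-0.9, 1.9, 5.9]
width: 23.1
grasp_force: 60.4
```

```bash
python3 - <<'E'
from h import *
o=telemetry.get_obs();print(o['ee_pos'],o['wrist_force'])
print(gmove(453.6,309.5,260,np.pi/2-.114))
E
```

```text
[ 615.5443132  -342.71853422  189.10646005] [-0.87327906  1.89186914  5.86677919]
(array([ 65.3 , -14.96,  -5.53]), np.float64(0.133), array([ 3.141, -0.024,  1.59 ]), 23.1, 60.38859486579895)
```

Call:
drive_tool(
  series=[
    [1,[0,0,-1],0],
    [1,[0,0,-3.5],0],
    [1,[0,0,-7],0],
    [1,[3.5,-0.8,-7],0.05],
    [1,[7,-1.6,-7],0.1],
    [1,[10.5,-2.4,-7],0.133],
    [1,[14,-3.2,-7],0.133],
    [1,[17.5,-4,-7],0.133],
    [1,[21,-4.8,-7],0.133],
    [1,[24.5,-5.6,-7],0.133],
  ],
)

```text
clock: 26.82
ee_pos: [553.9, -99.1, 264.2]
tcp_rot: [-3.137, -0.025, 1.456]
wrist_force: [0.2, 0.9, -3.3]
width: 23.2
grasp_force: 59.7
```

Call:
drive_tool(
  series=[
    [1,[3.5,-0.3,0],0],
    [1,[7,-0.6,0],0],
    [1,[10.5,-0.9,0],0],
    [1,[14,-1.2,0],0],
    [1,[17.5,-1.5,0],0],
    [1,[21,-1.8,0],0],
    [1,[24.5,-2.1,0],0],
    [1,[28,-2.4,0],0],
    [1,[31,-2.7,0],0],
    [1,[33,-2.9,0],0],
  ],
)

```text
clock: 27.65
ee_pos: [563.1, 233.2, 272.6]
tcp_rot: [-3.137, -0.025, 1.458]
wrist_force: [0.3, -0.1, -4.9]
width: 23.0
grasp_force: 59.8
```

```bash
python3 -c "
from h import *
print(telemetry.get_obs()['ee_pos'],gmove(453.6,309.5,255,np.pi/2-.114))"
```

```text
[563.0510017  233.24761346 272.55725068] (array([  5.91, -11.65,   1.96]), np.float64(0.002), array([-3.137, -0.025,  1.458]), 23.0, 59.79009211063385)
```

Call:
drive_tool(
  series=[
    [1,[1.5,-3,0.5],0],
    [1,[3,-6,1],0],
    [1,[4.5,-9,1.4],0],
    [1,[5.9,-11.6,1.4],0],
    [1,[5.9,-11.6,1.4],0],
    [1,[5.9,-11.6,1.4],0],
    [1,[5.9,-11.6,1.4],0],
  ],
)

```text
clock: 28.23
ee_pos: [455.1, 302.8, 260.7]
tcp_rot: [-3.138, -0.025, 1.457]
wrist_force: [0.8, 0.6, -4.6]
width: 23.2
grasp_force: 60.3
```

```bash
python3 - <<'E'
from h import *
print(telemetry.get_obs()['ee_pos'],gmove(453.6,309.5,193.1,np.pi/2-.114))
c=vision.get_calibration('wrist');im=vision.get_image('wrist');h=cv2.cvtColor(im,cv2.COLOR_RGB2HSV)
K=(cv2.inRange(h,np.array((0,150,40)),np.array((6,255,255)))|cv2.inRange(h,np.array((174,150,40)),np.array((180,255,255))))
K[:, :180]=0;K[:,340:]=0
p=cv2.findNonZero(K);ct=cv2.convexHull(p);print(cv2.boundingRect(ct),cv2.minAreaRect(unproj(ct,12,c,True).astype(np.float32)))
print([(y,np.flatnonzero(K[y])[[0,-1]]) for y in range(100,260,12) if K[y].any()])
for y in (150,165,180,200):print(y,im[y,215:300:3,1])
E
```

```text
[455.1008761  302.76413499 260.68418528] (array([ 0.09, -0.14,  6.76]), np.float64(0.0), array([-3.138, -0.025,  1.457]), 23.2, 60.32734394073486)
(218, 110, 72, 132) ((454.27880859375, 328.50946044921875), (105.54784393310547, 52.74534606933594), 83.3192367553711)
[(112, array([218, 289])), (124, array([218, 288])), (136, array([218, 288])), (148, array([218, 288])), (160, array([219, 288])), (172, array([219, 287])), (184, array([220, 287])), (196, array([220, 287])), (208, array([220, 286])), (220, array([221, 285])), (232, array([222, 285]))]
150 [119  65  36  21  26  27  29  77  82  84  84  82  84  85  84  85  83  85
  85  86  86  86  57  33  36 127 123 118 123]
165 [100  80  34  20  26  28 141 185 189 184 182 185 182 174 165 169 181 181
 184 185 182 187 182  93  41 123 123 119 120]
180 [ 92  82  25  20  26  27 128 181 188 182 180 173  20  19  16  17  20  55
 181 183 183 187 178  77  48 115 118 124 116]
200 [ 92  92  27  21  24  27 112 178 186 183 180 180 179 178 182 182 181 179
 181 183 182 187 169  45  64  95  97  98  93]
```

Call:
drive_tool(
  series=[
    [1,[0.2,-0.24,3],0],
    [1,[0.2,-0.24,5],0],
    [1,[0.2,-0.24,6],0],
    [1,[0.2,-0.24,6.3],0],
    [1,[0.2,-0.24,6.5],0],
    [1,[0.2,-0.24,6.65],0],
    [1,[0.2,-0.24,6.7],0],
    [1,[0.2,-0.24,6.7],0],
    [1,[0.2,-0.24,6.7],0],
  ],
)

```text
clock: 29.03
ee_pos: [452.9, 306.7, 193.8]
tcp_rot: [-3.138, -0.026, 1.457]
wrist_force: [-0.2, 0.0, -3.8]
width: 22.9
grasp_force: 60.3
```

Call:
drive_tool(
  series=[
    [1,[0,0,0.05],0],
    [1,[0,0,0.08],0],
    [1,[0,0,0.09],0],
    [1,[0,0,0.09],0],
  ],
)

```text
clock: 29.37
ee_pos: [452.8, 306.7, 193.1]
tcp_rot: [-3.138, -0.026, 1.457]
wrist_force: [-1.3, -1.3, 5.0]
width: 23.0
grasp_force: 61.5
```

Call:
drive_tool(
  series=[
    [3,[0,0,0],0],
    [4,[0,0,0],0],
    [5,[0,0,0],0],
    [5,[0,0,-1],0],
    [6,[0,0,-3],0],
    [6,[0,0,-7],0],
    [6,[0,0,-11],0],
    [6,[0,0,-12],0],
    [6,[0,0,-12],0],
    [6,[0,0,-12],0],
  ],
)

```text
clock: 30.2
ee_pos: [452.9, 303.6, 313.0]
tcp_rot: [-3.139, -0.026, 1.457]
wrist_force: [0.4, 0.6, -0.4]
width: 59.9
grasp_force: 0.0
```

```bash
python3 - <<'E'
from h import *
print(telemetry.get_obs()['ee_pos'])
c=vision.get_calibration('wrist');im=vision.get_image('wrist');h=cv2.cvtColor(im,cv2.COLOR_RGB2HSV)
K=(cv2.inRange(h,np.array((0,150,40)),np.array((6,255,255)))|cv2.inRange(h,np.array((174,150,40)),np.array((180,255,255))))
K[:, :180]=0;K[:,340:]=0
ct=cv2.convexHull(cv2.findNonZero(K));print('tray',cv2.boundingRect(ct),cv2.minAreaRect(unproj(ct,12,c,True).astype(np.float32)))
T=np.zeros_like(K);cv2.fillConvexPoly(T,ct,255);S=cv2.inRange(h,np.array((0,0,75)),np.array((180,90,255)))&cv2.erode(T,np.ones((5,5)))
S=cv2.morphologyEx(S,cv2.MORPH_OPEN,np.ones((3,3)))
ct=max(cv2.findContours(S,0,1)[0],key=cv2.contourArea);print('steel',cv2.boundingRect(ct),cv2.minAreaRect(unproj(ct,29,c,True).astype(np.float32)))
# scene check: brass
s=vision.get_image('scene');cs=vision.get_calibration('scene');h=cv2.cvtColor(s,cv2.COLOR_RGB2HSV)
x=(cv2.inRange(h,np.array((8,90,60)),np.array((22,255,255))))[220:260,265:350]
ct=max(cv2.findContours(x,0,1)[0],key=cv2.contourArea)+[265,220]
print('brass scene',cv2.contourArea(ct),cv2.minAreaRect(unproj(ct,29,cs).astype(np.float32)))
E
```

```text
[452.85614684 303.55841168 312.97349277]
tray (228, 109, 58, 140) ((452.323486328125, 311.9303894042969), (139.40237426757812, 52.716163635253906), 83.36663055419922)
steel (244, 125, 28, 120) ((453.2492980957031, 311.8469543457031), (112.24311065673828, 24.347606658935547), 83.34422302246094)
brass scene 534.5 ((621.0489501953125, 110.21188354492188), (38.820091247558594, 111.03146362304688), 13.798901557922363)
```

All objects measure in place: steel, black and brass sit within about 1–2 mm of their tray centres, flat and aligned. Handing in.

```bash
python3 -c "
from workcell import job
print(job.hand_in())"
```

```text
the job is handed in; nothing more can be done
None
```

The job is done and handed in at about 30 s. Both plates are stacked on the green board to within about 1 mm, and the brass, black and steel heads are in the yellow, blue and red trays. I didn't touch the mallet; brass in its tray was checked less exactly than the other two heads.

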